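# Blow the V-block clean, then seat the lens barrel and hold it down

### The job

Blow the V-block clean first: squeeze the red trigger of the clamped air gun fully home for about half a second and let it spring back out. Then take the black lens barrel from its plywood cradle and lay it in the groove of the V-block, along the groove and roughly centred, either way round. Finish while still holding it pressed firmly down (about 15 N, no ramming) so that it bears on both flanks; do not let go, and leave the other things on the bench where they are.

Things in the scene. Friction and masses are not known exactly. Their poses are not given: they have to be found in the camera images.
- v_block: Fixed steel V-block, base 90 x 110 x 10 mm. Origin: centre of underside on the bench; y along the groove, x across, z up. The 90 degree groove is two V supports, each 22 mm long (y) and about 60 mm wide (x), top 46 mm, centred 35 mm either side of the middle along y; the gap between them, 48 mm long, is open for fingers (only a rib 12 mm wide, top at 22 mm).
- v_seat (a point): Point 50 mm above the bench over the middle of the V-block: where the centre of the lens barrel lies when it is fully seated. Same axes as the V-block.
- flank_far: The two 45 degree flanks (one on each V support) on the +x side of the groove, fixed part of the V-block. Its frame is that of the V-block.
- flank_near: The two 45 degree flanks on the -x side of the groove, fixed part of the V-block. Its frame is that of the V-block.
- air_gun: Blue air gun clamped upside down in a fixed bracket (base 90 x 100 mm), 0.24 m from the V-block beyond the groove's +y end, brass nozzle (its -y) towards the groove. Origin: centre of the base's underside on the bench; z up. The grip stands upright: 22 mm (x) by 24 mm (y = 6 to 30 mm), top at 152 mm; the red trigger lever is in front of it (-y).
- squeeze_point (a point): Point on the air gun 125 mm above the bench, 19 mm in front (-y) of the grip's back face: midway between the fingers, closing along y, when the trigger is squeezed home at that height. Grip and lever together measure 54 mm along y there with the trigger out, 38 mm with it home. Same axes as the gun.
- trigger (a joint): Angle of the red trigger lever (18 mm wide, 8 mm thick, hinged 62 mm above the bench, free end 150 mm above it): 0 = sprung fully out, 0.26 rad = fully home towards the grip. The spring takes about 3 N at the squeeze height to start and 8 N to hold home, and returns it.
- cradle: Fixed plywood cradle, base 70 x 120 x 6 mm, where the lens barrel starts, lying along its y on two crosspieces 80 mm apart (tops 18 mm above the bench, with cheeks 5 mm higher); free for fingers in the middle. Origin: centre of its underside.
- lens: Loose lens barrel: black cylinder 34 mm in diameter and 110 mm long with a thin brass band near each end and glass in both ends, about 0.25 kg. Origin at its centre; its axis is its y. It starts lying in the cradle with its centre 35 mm above the bench.
- tape_roll: Loose roll of orange tape, 76 mm across, 20 mm high, lying flat: a bystander.
- glue_bottle: Loose blue bottle with orange cap, 56 mm across, 170 mm tall: a bystander. Origin at its underside.
- marker: Loose orange marker pen 130 mm long, 16 mm thick, lying on the bench: a bystander.
- mug: Loose white mug 80 mm across, 90 mm high: a bystander.
- brass_ring: Loose brass retaining ring, 40 mm across, 12 mm high, lying flat near the V-block: a bystander.
Mind the look-alikes: they are no part of the job. There is more than one size of the cradle; the one meant has the size given above.

How it is judged:
By the outcome, as a careful person would: the job done as asked, in the order asked, and still so for the second after the job is handed in, while the arm keeps its last pose, push and grip.
It also fails if it takes over 58 s, if anything falls off the work surface, if the arm or the gripper's body presses on something with over 40 N, if the wrist force passes 120 N, or if a joint passes its speed limit or range.

### The arm

A 6-joint arm with a two-finger parallel gripper is mounted at the origin on the work surface. World frame = base frame: x ahead of the robot, y to its left, z up, the work surface at z = 0. Lengths are in m, angles in rad, forces in N, time in s.
With the tool pointing down it reaches from about 0.35 to 0.975 m from the base axis. Payload 4.9 kg.
Tool frame: the origin (TCP) lies on the centre line of the jaws, within the pads' length; the fingertips stand manip.tip_reach ahead of it and the grasp point (between the pads) is the TCP (manip.tip_reach is the distance from the TCP to the fingertips, in m); z points along the fingers, y is the line along which they close (so a half turn about z gives the same grasp; the last joint's range is limited). The gripper opens to 85 mm and grips with 20 to 120 N. Pads are 22 mm wide; open, the fingers measure 114 mm over their backs; the gripper's body (76 mm by 85 mm) begins 54 mm behind the grasp point. The pads swing forward as they close: fully open they stand 13 mm farther back than shut.
Start: joints at [1.141, 0.053, 1.613, -0, 1.476, -0.119], TCP at [0.191, 0.595, 0.25] pointing down, gripper open.
Joint ranges: [-3.01, 3.01], [-1.01, 2.22], [0.06, 2.58], [-1.02, 4.17], [0.09, 2.62], [-3.14, 3.14]. Speed limits (rad/s): [2.57, 2.57, 3.14, 3.14, 3.14, 3.14].

### API

Orientations are given as a unit quaternion [w, x, y, z].
In Python, from plant import manip gives the robot as it stands. The module is installed in compiled form; this text tells all that it offers.
- The arm moves only by the tool move_arm, never from a script. Its argument "rows" is a list of rows, each a list of 7 numbers: the shift along the tool's x, y, z in cm, then the turn, a rotation vector about the tool's x, y, z in degrees, then the opening, from -1 (shut) to 1 (fully open). In form: [[tx, ty, tz, ax, ay, az, jaw], ...]. A call has 1 to 20 rows; each row shifts and turns the commanded pose from where the row before left it, along the tool's axes as they then stand; what a row does not reach is not made up. A row lasts 1/12 s, in which the tool goes at most 41.7 mm and 7.16 degrees, less where a joint would pass 70% of its speed; a pose out of reach is approached as far as the arm can. A call is refused whole if a number of a shift passes 4.17 or a number of a turn 7.16, either way. A call with a gripper value outside its range is refused whole. The fingers move at their own pace and stop on an object; the grip force is fixed at half the most. Time passes only in rows, so rows that do not move let the fingers close. It gives the time, the measured TCP pose, the force, the opening and the grip force at its end, in the units of the state.
- manip.state(): the state, without advancing time (a new reading comes with each control period).
- manip.grab_frame(name): name is "side" or "top"; returns a dict with "img" (400x640x3 uint8, blue, green, red), "mtx" (3x3 intrinsics, pixels), "R" (3x3) and "t" (3): a world point X has camera coordinates R X + t. Camera axes: x right, y down, z forward; pixel columns grow to the right and rows downward; lengths in m; the calibration is good to about 2 mm. A picture is of the moment at which its call begins. There is no depth.
- manip.job_done(): hands the job in; it is judged then, once.
The state is a dict: "time": time; "joint_pos": joint angles; "joint_vel": joint speeds; "joint_efforts": joint torques, N m; "tool_pos": TCP position; "tool_rot": TCP orientation; "contact_force": force on the tool from outside, world axes, zero at the start; "ft_torque": the same for the moment, N m; "gripper_width": opening from 0.0 (shut) to 1.0 (fully open); "grasp_force": force on a finger pad.
Only numpy, scipy, OpenCV 4.12 (cv2) and the standard library are available. Lean on these libraries where they do the work, as an engineer would, in place of code of your own. Each camera call takes 0.05 s, during which the arm holds its last target. There are 200 camera calls.

## Working session

There is one attempt and no reset: what is moved stays moved. The work goes in short steps, Python scripts to look and compute and a tool call to move; the robot and the scene stay as the last step left them, time stands still between calls to the robot, and variables do not carry over. Pictures are saved under pics/ and viewed, at most 10 in all, crops included, and the job is handed in when it is done.

Besides the shell and the picture viewer there is one more tool, called after "Request:" in YAML: its name, and indented under it one key for each argument. move_arm: Moves the arm, as the interface text tells. Its arguments: {"type":"object","properties":{"rows":{"type":"array","items":{"type":"array","items":{"type":"number"}}}},"required":["rows"]}

```bash
mkdir -p pics
python3 - <<'E'
from plant import manip
import cv2,numpy as np
s=manip.state(); print(s, manip.tip_reach)
for n in("side","top"):
    f=manip.grab_frame(n); cv2.imwrite(f"pics/{n}0.png",f["img"]); np.savez(f"pics/{n}0.npz",**f)
    print(n,f["mtx"].tolist(),(-f["R"].T@f["t"]).round(3),f["R"].round(3).tolist())
E
```

```text
{'time': 0.0, 'joint_pos': array([ 1.14100563e+00,  5.33513365e-02,  1.61428919e+00, -5.23768317e-05,
        1.47602559e+00, -1.18995036e-01]), 'joint_vel': array([ 2.76323000e-04,  7.29733676e-05, -2.33235407e-04,  1.33979965e-03,
        2.28505578e-03,  2.49131626e-03]), 'joint_efforts': array([-3.39211583e-04, -3.93675399e+01, -3.70174885e+01, -1.57031764e-04,
        7.07405998e-03,  8.71844719e-06]), 'tool_pos': array([0.19089703, 0.59451283, 0.24906929]), 'tool_rot': array([-2.55822157e-04,  1.54770588e-01,  9.87949892e-01, -1.00501018e-03]), 'contact_force': array([ 0.40562992,  0.27553514, -0.28133498]), 'ft_torque': array([ 0.0201885 , -0.00241166,  0.015539  ]), 'grasp_force': 0.0, 'gripper_width': 1.0011093925710228} 0.019
side [[403.0975833383571, 0.0, 318.658520291511], [0.0, 403.0975833383571, 203.9462751849457], [0.0, 0.0, 1.0]] [ 0.329 -0.842  0.753] [[0.955, -0.296, 0.016], [-0.166, -0.578, -0.799], [0.246, 0.761, -0.601]]
top [[371.9604620061238, 0.0, 317.7609438713097], [0.0, 371.9604620061238, 200.06874247725773], [0.0, 0.0, 1.0]] [ 0.384 -0.043  1.253] [[-0.021, -1.0, -0.021], [-0.99, 0.024, -0.142], [0.143, 0.018, -0.99]]
```

View pics/top0.png

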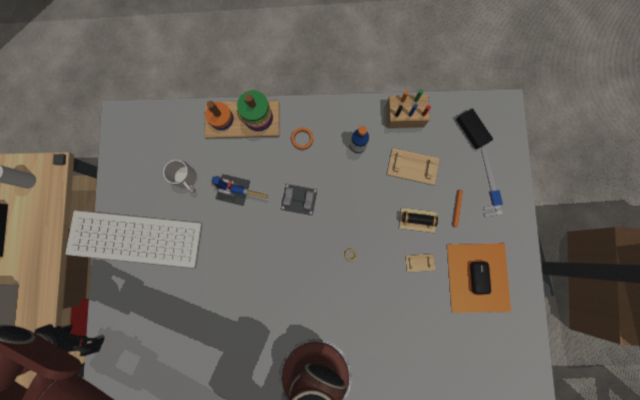

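View pics/side0.png

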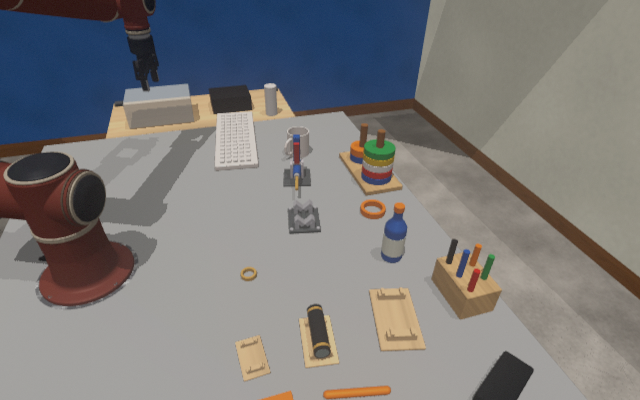

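The top view shows the gun at about (235,188) with its nozzle toward +u, the V-block at (299,199), the lens in its cradle at (420,219), the ring at (350,255) and the bottle at (360,140). In the side view the gun is at (297,165), the V-block at (304,217) and the lens at (318,330). Next I'll take enlarged crops and first masks.

```bash
cat > h.py <<'E'
import numpy as np,cv2
def load(n): return dict(np.load(f"pics/{n}.npz"))
def ray(f,u,v):
    d=f["R"].T@np.linalg.solve(f["mtx"],[u,v,1.]); return -f["R"].T@f["t"],d
def onz(f,u,v,z):
    c,d=ray(f,u,v); return c+d*(z-c[2])/d[2]
def proj(f,X):
    p=f["mtx"]@(f["R"]@np.array(X,float)+f["t"]); return p[:2]/p[2]
def tri(f,a,g,b):
    c1,d1=ray(f,*a);c2,d2=ray(g,*b)
    s=np.linalg.lstsq(np.c_[d1,-d2],c2-c1,rcond=None)[0]
    p,q=c1+d1*s[0],c2+d2*s[1]; return (p+q)/2,np.linalg.norm(p-q)
E
python3 - <<'E'
from h import *
T,S=load("top0"),load("side0")
def crop(f,x,y,w,h,k): return cv2.resize(f["img"][y:y+h,x:x+w],None,fx=k,fy=k,interpolation=cv2.INTER_CUBIC)
a=np.hstack([crop(T,200,165,130,60,3),crop(T,385,195,60,60,3)])  #570x180
b=np.hstack([crop(S,265,125,75,115,3),crop(S,285,295,75,80,3)[:240]] ) if 0 else None
s1=crop(S,265,125,75,115,3); s2=np.zeros((345,225,3),np.uint8); s2[:240]=crop(S,285,295,75,80,3)
b=np.hstack([s1,s2,np.zeros((345,120,3),np.uint8)])
cv2.imwrite("pics/c1.png",np.vstack([a,b]))
def reg(f,box,cond,name,z,lo=10):
    x,y,w,h=box; i=f["img"][y:y+h,x:x+w]; hsv=cv2.cvtColor(i,cv2.COLOR_BGR2HSV)
    m=cond(i.astype(int),hsv.astype(int)).astype(np.uint8)
    n,l,st,c=cv2.connectedComponentsWithStats(m)
    for k in range(1,n):
        if st[k,4]<lo: continue
        pts=np.argwhere(l==k)[:,::-1]+[x,y]
        W=np.array([onz(f,u,v,z)[:2] for u,v in pts],np.float32)
        r=cv2.minAreaRect(W)
        print(name,st[k,4],(c[k]+[x,y]).round(1),"rect c",np.round(r[0],4),"size",np.round(r[1],4),"ang",round(r[2],1))
dark=lambda i,h:i.max(2)<85
reg(T,(275,175,50,50),lambda i,h:i.max(2)<80,"vb top dark",.01)
reg(T,(275,175,50,50),lambda i,h:i.max(2)<110,"vb top <110",.01)
reg(T,(205,165,55,45),lambda i,h:i.max(2)<85,"gunbase",.005)
reg(T,(205,165,70,45),lambda i,h:(h[...,0]<8)&(h[...,1]>140)&(h[...,2]>90),"red T",.15,2)
reg(T,(205,165,70,45),lambda i,h:(abs(h[...,0]-115)<12)&(h[...,1]>130),"blue T",.152,4)
reg(S,(270,125,60,70),lambda i,h:((h[...,0]<8)|(h[...,0]>172))&(h[...,1]>120),"red S",.125,2)
reg(S,(270,125,60,70),lambda i,h:(abs(h[...,0]-115)<12)&(h[...,1]>130),"blue S",.125,4)
reg(T,(390,200,60,40),lambda i,h:i.max(2)<70,"lens T",.035)
reg(T,(385,195,65,50),lambda i,h:(h[...,0]>8)&(h[...,0]<28)&(h[...,1]>60)&(i.max(2)>120),"cradle T",.006)
for n,f,b in(("T",T,(275,175,50,50)),("S",S,(285,200,40,40))):
    x,y,w,h=b; print(n,"median-gray bench",np.median(f["img"][y:y+4,x:x+w],axis=(0,1)))
E
```

```text
vb top dark 543 [298.9 199.8] rect c [0.5682 0.0452] size [0.1098 0.0883] ang 77.3
vb top <110 929 [298.5 199.3] rect c [0.5687 0.0451] size [0.1167 0.0962] ang 78.1
gunbase 313 [231.3 182.4] rect c [0.634  0.2782] size [0.0518 0.1276] ang 0.5
gunbase 281 [231.8 197.4] rect c [0.5849 0.2771] size [0.0991 0.0407] ang 75.7
red T 11 [229.2 183.7] rect c [0.6006 0.2445] size [0.0049 0.0163] ang 72.3
blue T 102 [218.9 182.6] rect c [0.6025 0.2769] size [0.0507 0.024 ] ang 52.2
blue T 86 [236.9 189. ] rect c [0.5829 0.2214] size [0.0366 0.0215] ang 79.0
red S 86 [296.3 152.2] rect c [0.5985 0.2297] size [0.1191 0.0129] ang 75.1
blue S 16 [296.1 136.1] rect c [0.6252 0.3308] size [0.0215 0.0134] ang 75.1
blue S 39 [296.5 168.6] rect c [0.5757 0.1363] size [0.0388 0.0148] ang 75.0
lens T 28 [403.4 216.8] rect c [ 0.4975 -0.2998] size [0.0098 0.0265] ang 86.9
lens T 239 [420.3 218.9] rect c [ 0.4901 -0.3534] size [0.0827 0.0325] ang 79.1
lens T 13 [436.4 220.8] rect c [ 0.4817 -0.4055] size [0.0052 0.027 ] ang 79.2
cradle T 118 [418.4 211.5] rect c [ 0.5173 -0.3553] size [0.1143 0.012 ] ang 81.7
cradle T 200 [416.9 227.2] rect c [ 0.4658 -0.3477] size [0.1168 0.0203] ang 81.7
T median-gray bench [116. 118. 119.]
S median-gray bench [156. 159. 160.]
```

View pics/c1.png

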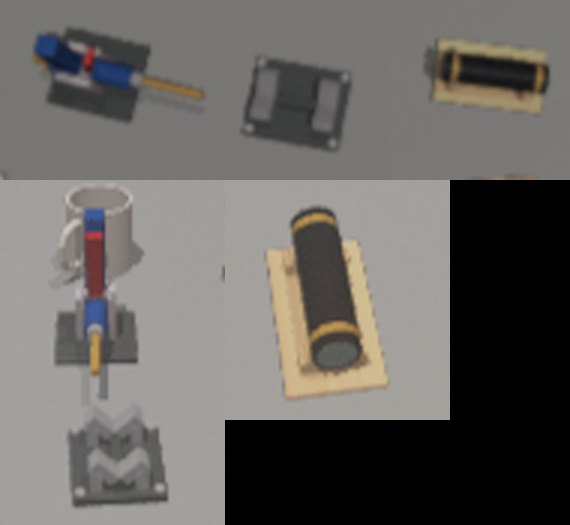

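The crop confirms the layout: grip top at about T(215,179) and S(296,136), trigger red at T(229,184), gun base corners visible. The V-block base is a clean 110x88 mm rectangle with its axis at about 78°, and the lens is dark with two bands. Now I'll cross-check the gun pose and the lens ends.

Run:
```python
from h import *
T,S=load("top0"),load("side0")
c=lambda x,y:(x/3+200,y/3+165)
for z in(.006,.01):
    P=np.array([onz(T,*c(*q),z)[:2] for q in((78,22),(150,42),(128,121),(48,100))])
    print("gun base z",z,P.mean(0).round(4),[np.linalg.norm(P[i]-P[i-3]).round(3) for i in range(4)],
      [np.degrees(np.arctan2(*(a-b)[::-1])).round(1) for a,b in((P[0],P[1]),(P[3],P[2]))])
print("nozzle tip,rear tri", tri(T,c(200,95),S,(95/3+265,(372-180)/3+125)))
# lens: dark or brass band pixels on axis; extent
i=T["img"][200:240,393:448]; h=cv2.cvtColor(i,cv2.COLOR_BGR2HSV)
m=(i.max(2)<70).astype(np.uint8); m=cv2.morphologyEx(m,cv2.MORPH_CLOSE,np.ones((1,7),np.uint8))
n,l,st,cc=cv2.connectedComponentsWithStats(m); k=1+st[1:,4].argmax()
W=np.array([onz(T,u+393,v+200,.035)[:2] for v,u in np.argwhere(l==k)],np.float32); print("lens",cv2.minAreaRect(W))
m2=((h[...,1]>60)|(i.max(2)<70)).astype(np.uint8);n,l,st,cc=cv2.connectedComponentsWithStats(m2); k=1+st[1:,4].argmax()
W=np.array([onz(T,u+393,v+200,.006)[:2] for v,u in np.argwhere(l==k)],np.float32); print("cradle+lens",cv2.minAreaRect(W))
# side view lens check: centre of black+bands in side, plane .035
i=S["img"][295:375,285:360]; m=(i.max(2)<75).astype(np.uint8); m=cv2.morphologyEx(m,cv2.MORPH_CLOSE,np.ones((9,1),np.uint8))
n,l,st,cc=cv2.connectedComponentsWithStats(m); k=1+st[1:,4].argmax(); print("S lens",cc[k]+[285,295],st[k],onz(S,*(cc[k]+[285,295]),.035))
print("lens expected in S",proj(S,[.4901,-.3534,.035]), "T", proj(T,[.4901,-.3534,.035]))
v=np.array([.5685,.0452]); 
for a in(76,77,78,79):
    y=np.array([np.cos(np.radians(a)),np.sin(np.radians(a))]); x=np.array([y[1],-y[0]]); g=v+.24*y
    pr=lambda X,Y,Z:(proj(T,[*(g+X*x+Y*y),Z]).round(1),proj(S,[*(g+X*x+Y*y),Z]).round(1))
    print(a,g.round(4),"griptop",pr(0,.018,.152),"levertop",pr(0,-.02,.15),"sq",(g+.011*y).round(4))
for z in(.02,.05,.08,.12,.15): print("brass fitting z",z,onz(T,213,186,z).round(3))
print("mug",onz(T,178,175,.09),"ring",onz(T,350,255,.01),"bottle",onz(T,361,133,.17))
```

```text
gun base z 0.006 [0.6107 0.2668] [np.float64(0.087), np.float64(0.094), np.float64(0.095), np.float64(0.096)] [np.float64(72.9), np.float64(74.0)]
gun base z 0.01 [0.61   0.2658] [np.float64(0.087), np.float64(0.093), np.float64(0.095), np.float64(0.095)] [np.float64(72.9), np.float64(74.0)]
nozzle tip,rear tri (array([0.57610422, 0.14748243, 0.04373795]), np.float64(0.0035059742264434536))
lens ((0.491284042596817, -0.34718331694602966), (0.12340054661035538, 0.03248165547847748), 79.10057830810547)
cradle+lens ((0.4892391860485077, -0.3535386323928833), (0.1265508383512497, 0.06805820763111115), 81.5171890258789)
S lens [317.61094225 327.85106383] [ 23  10  22  49 658] [ 0.49313378 -0.34712195  0.035     ]
lens expected in S [317.10802725 330.63754006] T [420.09483495 218.83982166]
76 [0.6266 0.2781] griptop (array([212.6, 174.1]), array([300.3, 133.7])) levertop (array([224.8, 176.9]), array([300.6, 139.8])) sq [0.6292 0.2887]
77 [0.6225 0.279 ] griptop (array([212.2, 175.5]), array([298.9, 133.7])) levertop (array([224.5, 178.1]), array([299.4, 139.8])) sq [0.625  0.2898]
78 [0.6184 0.28  ] griptop (array([211.8, 176.9]), array([297.5, 133.7])) levertop (array([224.2, 179.3]), array([298.2, 139.8])) sq [0.6207 0.2907]
79 [0.6143 0.2808] griptop (array([211.5, 178.4]), array([296.2, 133.8])) levertop (array([223.9, 180.5]), array([296.9, 139.9])) sq [0.6164 0.2916]
brass fitting z 0.02 [0.619 0.334 0.02 ]
brass fitting z 0.05 [0.613 0.325 0.05 ]
brass fitting z 0.08 [0.608 0.315 0.08 ]
brass fitting z 0.12 [0.6   0.303 0.12 ]
brass fitting z 0.15 [0.594 0.294 0.15 ]
mug [0.644636   0.42638072 0.09      ] ring [ 0.37802801 -0.12253313  0.01      ] bottle [ 0.74165225 -0.15754295  0.17      ]
```

Request:
move_arm:
  rows:
    - [-2.5,-0.7,0,0,0,0,1]
    - [-2.5,-0.7,0,0,0,0,1]
    - [-2.5,-0.7,0,0,0,0,1]
    - [-2.5,-0.7,0,0,0,0,1]
    - [-2.5,-0.7,0,0,0,0,1]
    - [-2.5,-0.7,0,0,0,0,1]
    - [-2.5,-0.7,0,0,0,0,1]
    - [-2.5,-0.7,0,0,0,0,1]
    - [-2.5,-0.7,0,0,0,0,1]
    - [-2.5,-0.7,0,0,0,0,1]

```text
time: 0.93
tool_pos: [0.4085, 0.4509, 0.2497]
tool_rot: [-0.0, 0.155, 0.988, -0.0]
contact_force: [-0.5, 0.2, 0.5]
gripper_width: 1.0
grasp_force: 0.0
```

Run:
```python
from h import *
T,S=load("top0"),load("side0")
def crop(f,x,y,w,h,k):
    r=cv2.resize(f["img"][y:y+h,x:x+w],None,fx=k,fy=k,interpolation=cv2.INTER_CUBIC)
    for j in range(0,w,10): cv2.putText(r,str(x+j),(j*k,9),0,.33,(0,255,255),1); cv2.line(r,(j*k,0),(j*k,h*k),(0,255,255),1) 
    for j in range(0,h,10): cv2.putText(r,str(y+j),(0,j*k+9),0,.33,(0,255,255),1); cv2.line(r,(0,j*k),(w*k,j*k),(0,255,255),1)
    return r
a=crop(T,205,165,40,50,10); b=crop(S,280,125,35,60,10)
o=np.zeros((600,770,3),np.uint8); o[:500,:400]=a; o[:600,410:760]=b
cv2.imwrite("pics/c2.png",o)
```

```text
(no output)
```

View pics/c2.png

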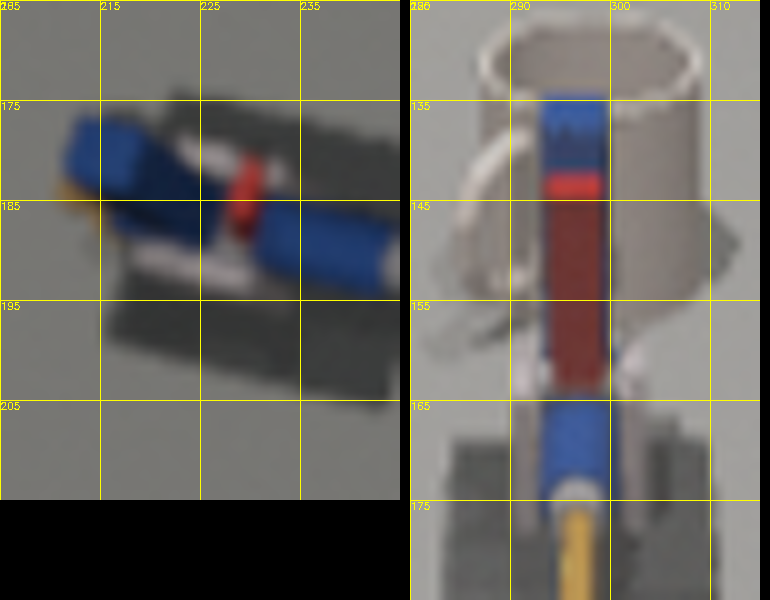

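The crop gives the grip top face centre at T(215.3,180.3) and S(296.4,136.3), and the lever tip at T(229.5,184) and S(296.4,143.3).

Run:
```python
from h import *
from plant import manip
T,S=load("top0"),load("side0")
print("grip tri",tri(T,(215.3,180.3),S,(296.4,136.3)),"plane T",onz(T,215.3,180.3,.152),"plane S",onz(S,296.4,136.3,.152))
print("lever tri",tri(T,(229.5,184),S,(296.4,143.3)),"T",onz(T,229.5,184,.15),"S",onz(S,296.4,143.3,.15))
g=(onz(T,215.3,180.3,.152)+onz(S,296.4,136.3,.152))[:2]/2; l=(onz(T,229.5,184,.15)+onz(S,296.4,143.3,.15))[:2]/2
d=g-l; a=np.degrees(np.arctan2(d[1],d[0])); print("dist",np.hypot(*d),"ang",a)
a=76.5; y=np.array([np.cos(np.radians(a)),np.sin(np.radians(a))]); sq=g-.007*y
print("origin",g-.018*y,"sq",sq)
s=manip.state(); p=s["tool_pos"]; t=np.radians(72.2); X=np.array([-np.sin(t),np.cos(t)]);Y=np.array([np.cos(t),np.sin(t)])
e=sq-p[:2]; print("tool dx,dy cm",100*e@X,100*e@Y, s["joint_pos"].round(3))
```

```text
grip tri (array([0.61388498, 0.28766102, 0.14849667]), np.float64(0.003493245684227872)) plane T [0.61140633 0.28682397 0.152     ] plane S [0.61405337 0.28131523 0.152     ]
lever tri (array([0.60200559, 0.24429703, 0.14746642]), np.float64(0.0044314068496088856)) T [0.59928758 0.24391919 0.15      ] S [0.60316479 0.23997038 0.15      ]
dist 0.04366731584696979 ang 74.7257926043577
origin [0.60852784 0.26656694] sq [0.61109574 0.27726301]
tool dx,dy cm -24.60187915058735 -10.338911051629514 [ 0.712  0.015  1.653  0.     1.475 -0.548]
```

Request:
move_arm:
  rows:
    - [-2.06,-0.95,0,0,0,0,1]
    - [-2.06,-0.95,0,0,0,0,1]
    - [-2.06,-0.95,0,0,0,0,1]
    - [-2.06,-0.95,0,0,0,0,1]
    - [-2.06,-0.95,0,0,0,0,1]
    - [-2.06,-0.95,0,0,0,0,1]
    - [-2.06,-0.95,0,0,0,0,1]
    - [-2.06,-0.95,0,0,0,0,1]
    - [-2.06,-0.95,0,0,0,0,1]
    - [-2.06,-0.95,0,0,0,0,1]
    - [-2.06,-0.95,0,0,0,0,1]
    - [-2.06,-0.95,0,0,0,0,1]
    - [0,0,0,0,0,-2.8,1]
    - [0,0,0,0,0,0,1]
    - [0,0,0,0,0,0,1]

```text
time: 2.18
tool_pos: [0.608, 0.2676, 0.2496]
tool_rot: [-0.001, 0.131, 0.991, -0.0]
contact_force: [-0.3, 1.0, 0.5]
gripper_width: 0.999
grasp_force: 0.0
```

Run:
```python
from h import *
from plant import manip
print(manip.state()["tool_pos"],manip.state()["tool_rot"])
f=manip.grab_frame("side"); 
cv2.imwrite("pics/s1.png",cv2.resize(f["img"][60:200,240:380],None,fx=4,fy=4,interpolation=cv2.INTER_CUBIC))
```

```text
[0.60799831 0.26763177 0.24958158] [-6.39234947e-04  1.31315780e-01  9.91340371e-01 -1.61778874e-04]
```

View pics/s1.png

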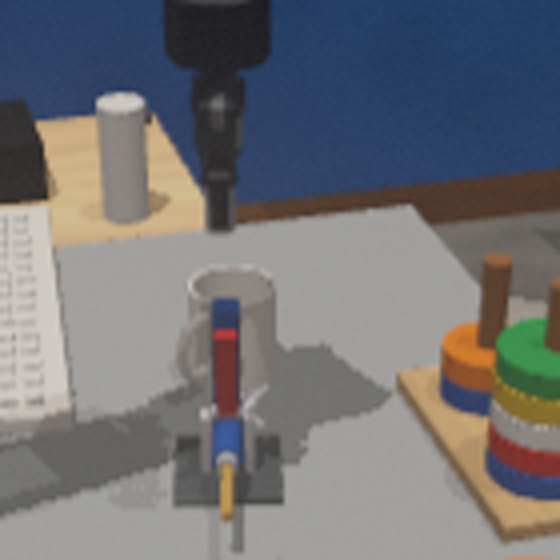

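The front finger, at about (295,117), stands over the gun column at about 296.5, which fits the perspective. I'll descend.

Request:
move_arm:
  rows:
    - [0,0,1.5,0,0,0,1]
    - [0,0,1.5,0,0,0,1]
    - [0,0,1.5,0,0,0,1]
    - [0,0,1.5,0,0,0,1]
    - [0,0,1.5,0,0,0,1]
    - [0,0,1.5,0,0,0,1]
    - [0,0,1.2,0,0,0,1]
    - [0,0,1.2,0,0,0,1]
    - [0,0,1.05,0,0,0,1]
    - [0,0,0,0,0,0,1]

```text
time: 3.07
tool_pos: [0.6068, 0.2673, 0.1225]
tool_rot: [-0.002, 0.131, 0.991, -0.001]
contact_force: [-0.2, 0.1, -0.1]
gripper_width: 0.998
grasp_force: 0.0
```

Run:
```python
from h import *
from plant import manip
fs=[manip.grab_frame(n) for n in("side","top")]
a=cv2.resize(fs[0]["img"][90:190,250:340],None,fx=4,fy=4,interpolation=cv2.INTER_CUBIC)
b=cv2.resize(fs[1]["img"][130:230,180:280],None,fx=4,fy=4,interpolation=cv2.INTER_CUBIC)
cv2.imwrite("pics/s2.png",np.hstack([a,b]))
```

```text
(no output)
```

View pics/s2.png

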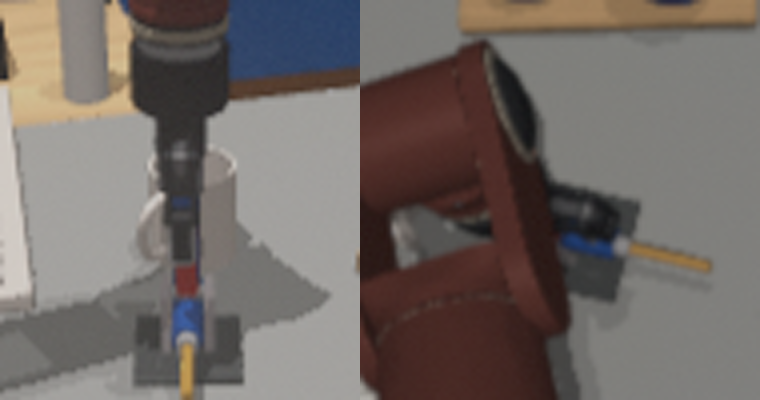

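There's no contact, and the finger sits about 1 px (3 mm) left of the lever. I'll shift by that, then close.

Request:
move_arm:
  rows:
    - [-0.12,0.4,-0.1,0,0,0,1]
    - [-0.13,0.4,-0.1,0,0,0,1]
    - [0,0.3,0,0,0,0,1]
    - [0,0,0,0,0,0,0.5]
    - [0,0,0,0,0,0,0.2]
    - [0,0,0,0,0,0,-0.2]
    - [0,0,0,0,0,0,-0.2]
    - [0,0,0,0,0,0,-0.2]
    - [0,0,0,0,0,0,-0.2]

```text
time: 3.92
tool_pos: [0.6151, 0.282, 0.1298]
tool_rot: [0.003, 0.13, 0.991, 0.004]
contact_force: [6.6, 15.3, 0.5]
gripper_width: 0.424
grasp_force: 62.6
```

Request:
move_arm:
  rows:
    - [0,0.1,0,0,0,0,-0.2]
    - [0,0.1,0,0,0,0,-0.2]
    - [0,0,0,0,0,0,-0.2]
    - [0,0,0,0,0,0,-0.2]
    - [0,0,0,0,0,0,-0.2]

```text
time: 4.33
tool_pos: [0.6152, 0.2821, 0.1299]
tool_rot: [0.002, 0.13, 0.991, 0.002]
contact_force: [1.9, 8.0, 3.7]
gripper_width: 0.418
grasp_force: 61.2
```

Request:
move_arm:
  rows:
    - [0,0,0,0,0,0,1]
    - [0,0,0,0,0,0,1]
    - [0,0,0,0,0,0,1]
    - [0,0,0,0,0,0,1]
    - [0,-0.4,0,0,0,0,1]
    - [0,-0.4,0,0,0,0,1]
    - [0,-0.2,0,0,0,0,1]
    - [0,0,0,0,0,0,1]
    - [0,0,0,0,0,0,1]

```text
time: 5.08
tool_pos: [0.6116, 0.27, 0.1282]
tool_rot: [0.0, 0.131, 0.991, 0.0]
contact_force: [-0.6, -0.2, -0.3]
gripper_width: 0.998
grasp_force: 0.0
```

Squeezed home at about 61 N for 0.6 s, then released. Next I'll lift and travel to the lens.

Request:
move_arm:
  rows:
    - [0,0,-1.5,0,0,0,1]
    - [0,0,-1.5,0,0,0,1]
    - [0,0,-1.5,0,0,0,1]
    - [0,0,-1.5,0,0,0,1]
    - [0,0,-1.5,0,0,0,1]
    - [0,0,-1.5,0,0,0,1]
    - [0,0,-1.5,0,0,0,1]
    - [0,0,-1.5,0,0,0,1]
    - [0,0,0,0,0,0,1]

```text
time: 5.83
tool_pos: [0.6131, 0.2706, 0.2531]
tool_rot: [0.003, 0.131, 0.991, 0.001]
contact_force: [0.1, 0.4, 0.8]
gripper_width: 1.007
grasp_force: 0.0
```

Request:
move_arm:
  rows:
    - [-0.22,-3.17,0,0,0,0,1]
    - [-0.22,-3.17,0,0,0,0,1]
    - [-0.22,-3.17,0,0,0,0,1]
    - [-0.22,-3.17,0,0,0,0,1]
    - [-0.22,-3.17,0,0,0,0,1]
    - [-0.22,-3.17,0,0,0,0,1]
    - [-0.22,-3.17,0,0,0,0,1]
    - [-0.22,-3.17,0,0,0,0,1]
    - [-0.22,-3.17,0,0,0,0,1]
    - [-0.22,-3.17,0,0,0,0,1]
    - [-0.22,-3.17,0,0,0,0,1]
    - [-0.22,-3.17,0,0,0,0,1]
    - [-0.22,-3.17,0,0,0,0,1]
    - [-0.22,-3.17,0,0,0,0,1]
    - [-0.22,-3.17,0,0,0,0,1]
    - [-0.22,-3.17,0,0,0,0,1]
    - [-0.22,-3.17,0,0,0,0,1]
    - [-0.22,-3.17,0,0,0,0,1]
    - [-0.22,-3.17,0,0,0,0,1]
    - [-0.22,-3.17,0,0,0,0,1]

```text
time: 7.5
tool_pos: [0.4889, -0.355, 0.2471]
tool_rot: [-0.0, 0.131, 0.991, 0.0]
contact_force: [-0.5, -0.8, -0.0]
gripper_width: 0.996
grasp_force: 0.0
```

Request:
move_arm:
  rows:
    - [0,0,0,0,0,7.1,1]
    - [0,0,0,0,0,7.1,1]
    - [0,0,0,0,0,7.1,1]
    - [0,0,0,0,0,7.1,1]
    - [0,0,0,0,0,7.1,1]
    - [0,0,0,0,0,7.1,1]
    - [0,0,0,0,0,7.1,1]
    - [0,0,0,0,0,7.1,1]
    - [0,0,0,0,0,7.1,1]
    - [0,0,0,0,0,7.1,1]
    - [0,0,0,0,0,7.1,1]
    - [0,0,0,0,0,6.9,1]
    - [0,0,0,0,0,0,1]
    - [0,0,0,0,0,0,1]

```text
time: 8.67
tool_pos: [0.4895, -0.3535, 0.2472]
tool_rot: [-0.001, 0.765, 0.644, -0.0]
contact_force: [0.2, 0.0, 1.0]
gripper_width: 0.999
grasp_force: 0.0
```

Run:
```python
from h import *
from plant import manip
from scipy.spatial.transform import Rotation as Ro
s=manip.state(); R=Ro.from_quat(s["tool_rot"],scalar_first=True).as_matrix(); print(s["tool_pos"],R.round(3).tolist(),np.degrees(np.arctan2(R[1,1],R[0,1])))
fs=[manip.grab_frame(n) for n in("side","top")]
for n,f in zip(("side1","top1"),fs): np.savez(f"pics/{n}.npz",**f)
a=cv2.resize(fs[0]["img"][210:400,240:410],None,fx=3,fy=3,interpolation=cv2.INTER_CUBIC)
b=cv2.resize(fs[0]["img"][120:190,270:325],None,fx=4,fy=4,interpolation=cv2.INTER_CUBIC)
o=np.zeros((570,740,3),np.uint8); o[:,:510]=a; o[:280,515:735]=b; cv2.imwrite("pics/s3.png",o)
e=R.T@(np.array([.490,-.353,.035])-s["tool_pos"]); print("to lens, tool cm",e*100)
```

```text
[ 0.4895483  -0.35354334  0.2472167 ] [[0.171, 0.985, -0.001], [0.985, -0.171, 0.001], [0.001, -0.001, -1.0]] -9.834508266391785
to lens, tool cm [ 0.04916991  0.05455123 21.22166092]
```

View pics/s3.png

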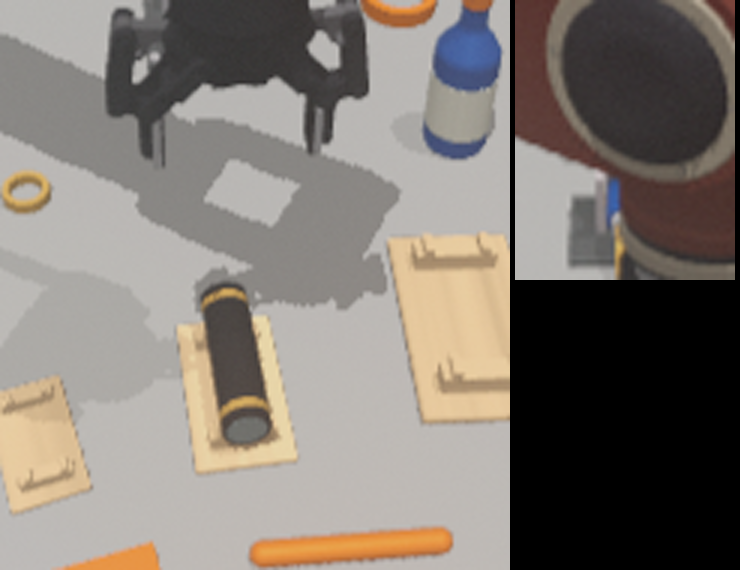

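The side view shows the gripper above the cradle with the lens centred beneath it, at about (236,365) in the crop, and the fingers straddling the lens. Next I'll descend in open air, then close.

Request:
move_arm:
  rows:
    - [0,0,2,0,0,0,1]
    - [0,0,2,0,0,0,1]
    - [0,0,2,0,0,0,1]
    - [0,0,2,0,0,0,1]
    - [0,0,2,0,0,0,1]
    - [0,0,2,0,0,0,1]
    - [0,0,2,0,0,0,1]
    - [0,0,1.5,0,0,0,1]
    - [0,0,1.5,0,0,0,1]
    - [0,0,1.5,0,0,0,1]
    - [0,0,1,0,0,0,1]
    - [0,0,1,0,0,0,1]
    - [0,0,0.3,0,0,0,1]
    - [0,0,0,0,0,0,1]
    - [0,0,0,0,0,0,1]

```text
time: 10.02
tool_pos: [0.4901, -0.354, 0.0403]
tool_rot: [0.0, 0.766, 0.643, 0.0]
contact_force: [-0.1, 0.5, 0.3]
gripper_width: 0.997
grasp_force: 0.0
```

Request:
move_arm:
  rows:
    - [0,0,0.5,0,0,0,1]
    - [0,0,0,0,0,0,0.6]
    - [0,0,0,0,0,0,0.3]
    - [0,0,0,0,0,0,0.1]
    - [0,0,0,0,0,0,-0.1]
    - [0,0,0,0,0,0,-0.3]
    - [0,0,0,0,0,0,-0.5]
    - [0,0,0,0,0,0,-1]
    - [0,0,0,0,0,0,-1]
    - [0,0,0,0,0,0,-1]

```text
time: 10.85
tool_pos: [0.4907, -0.3542, 0.0357]
tool_rot: [0.001, 0.766, 0.643, 0.0]
contact_force: [4.1, -0.6, 3.3]
gripper_width: 0.382
grasp_force: 59.5
```

Request:
move_arm:
  rows:
    - [0,0,-0.5,0,0,0,-1]
    - [0,0,-1,0,0,0,-1]
    - [0,0,-1.5,0,0,0,-1]
    - [0,0,-1.5,0,0,0,-1]
    - [0,0,-1.5,0,0,0,-1]
    - [0,0,-1.5,0,0,0,-1]
    - [0,0,-1.5,0,0,0,-1]
    - [0,0,-1.5,0,0,0,-1]
    - [0,0,-1,0,0,0,-1]
    - [0,0,-0.5,0,0,0,-1]
    - [0,0,0,0,0,0,-1]

```text
time: 11.77
tool_pos: [0.4898, -0.354, 0.156]
tool_rot: [0.001, 0.766, 0.643, -0.0]
contact_force: [0.1, -0.4, -2.9]
gripper_width: 0.379
grasp_force: 59.6
```

Request:
move_arm:
  rows:
    - [1,0,0,0,0,0,-1]
    - [2,0.05,0,0,0,0,-1]
    - [2.5,0.05,0,0,0,0,-1]
    - [2.5,0.05,0,0,0,0,-1]
    - [2.5,0.05,0,0,0,0,-1]
    - [2.5,0.05,0,0,0,0,-1]
    - [2.5,0.05,0,0,0,0,-1]
    - [2.5,0.05,0,0,0,0,-1]
    - [2.5,0.05,0,0,0,0,-1]
    - [2.5,0.05,0,0,0,0,-1]
    - [2.5,0.05,0,0,0,0,-1]
    - [2.5,0.05,0,0,0,0,-1]
    - [2.5,0.05,0,0,0,0,-1]
    - [2.5,0.05,0,0,0,0,-1]
    - [2.5,0.05,0,0,0,0,-1]
    - [2.5,0.05,0,0,0,0,-1]
    - [1.7,0.05,0,0,0,0,-1]
    - [1,0,0,0,0,2.5,-1]
    - [0,0,0,0,0,0,-1]
    - [0,0,0,0,0,0,-1]

```text
time: 13.43
tool_pos: [0.5672, 0.0464, 0.1534]
tool_rot: [-0.001, 0.779, 0.627, -0.001]
contact_force: [0.1, 0.5, -2.8]
gripper_width: 0.38
grasp_force: 59.6
```

Run:
```python
from h import *
from plant import manip
from scipy.spatial.transform import Rotation as Ro
s=manip.state(); R=Ro.from_quat(s["tool_rot"],scalar_first=True).as_matrix(); print(s["tool_pos"],R.round(3).tolist(),np.degrees(np.arctan2(R[1,1],R[0,1])),s["contact_force"])
fs=[manip.grab_frame(n) for n in("side","top")]
for n,f in zip(("side2","top2"),fs): np.savez(f"pics/{n}.npz",**f)
a=cv2.resize(fs[0]["img"][120:250,250:360],None,fx=4,fy=4,interpolation=cv2.INTER_CUBIC)
b=cv2.resize(fs[1]["img"][155:245,255:345],None,fx=4,fy=4,interpolation=cv2.INTER_CUBIC)
o=np.zeros((520,800,3),np.uint8); o[:,:440]=a; o[:360,440:]=b; cv2.imwrite("pics/s4.png",o)
e=R.T@(np.array([.5685,.0452,.05])-s["tool_pos"]); print("to seat, tool cm",e*100)
S=fs[0]; 
for d in(-.055,0,.055): print("lens end pred S",proj(S,s["tool_pos"]+R[:,0]*d),"T",proj(fs[1],s["tool_pos"]+R[:,0]*d))
```

```text
[0.56723483 0.04636691 0.15337008] [[0.214, 0.977, -0.003], [0.977, -0.214, -0.0], [-0.001, -0.003, -1.0]] -12.369999517297831 [ 0.12070738  0.50161515 -2.79748541]
to seat, tool cm [-0.07865401  0.17631917 10.33663813]
lens end pred S [302.77354048 188.42544288] T [312.57856058 196.10300736]
lens end pred S [301.69105598 176.91489243] T [294.6105223  192.66020523]
lens end pred S [300.69183939 166.28976745] T [276.72880008 189.23394185]
```

View pics/s4.png

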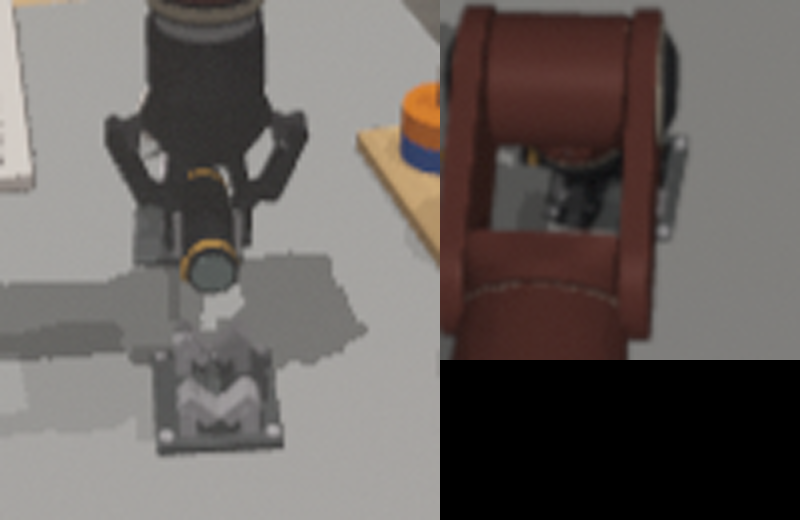

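The side view shows the lens's front end at (303,187), where the prediction was (302.8,188.4), so it is held centred and straight. The front V notch is at about (304.8,222). I'll check that notch against the estimated V-block position while starting the descent.

Request:
move_arm:
  rows:
    - [-0.08,0.17,0.5,0,0,0,-1]
    - [0,0,1,0,0,0,-1]
    - [0,0,1.5,0,0,0,-1]
    - [0,0,1.5,0,0,0,-1]
    - [0,0,1.5,0,0,0,-1]
    - [0,0,1,0,0,0,-1]
    - [0,0,0.5,0,0,0,-1]
    - [0,0,0,0,0,0,-1]
    - [0,0,0,0,0,0,-1]

```text
time: 14.28
tool_pos: [0.5699, 0.0443, 0.0798]
tool_rot: [-0.0, 0.78, 0.626, -0.0]
contact_force: [-0.1, -0.0, -2.2]
gripper_width: 0.382
grasp_force: 59.6
```

Run:
```python
from h import *
from plant import manip
from scipy.spatial.transform import Rotation as Ro
s=manip.state(); R=Ro.from_quat(s["tool_rot"],scalar_first=True).as_matrix(); print(s["tool_pos"],R.round(4).tolist(),s["contact_force"])
S=load("side2"); a=np.radians(77.7); y=np.array([np.cos(a),np.sin(a)])
for Y in(-.046,.024): print("notch pred",Y,proj(S,[*(np.array([.5685,.0452])+Y*y),.026]))
f=manip.grab_frame("side"); np.savez("pics/side3.npz",**f)
cv2.imwrite("pics/s5.png",cv2.resize(f["img"][165:245,265:345],None,fx=7,fy=7,interpolation=cv2.INTER_CUBIC))
e=R.T@(np.array([.5685,.0452,.05])-s["tool_pos"]); print("to seat, tool cm",e*100)
```

```text
[0.56992371 0.04432825 0.07976907] [[0.2168, 0.9762, -0.0001], [0.9762, -0.2168, -0.0], [-0.0001, -0.0001, -1.0]] [-0.07572382 -0.01741895 -2.21562866]
notch pred -0.046 [303.49759683 224.00826294]
notch pred 0.024 [302.16698859 208.84838463]
to seat, tool cm [ 0.05437974 -0.15750021  2.97692457]
```

View pics/s5.png

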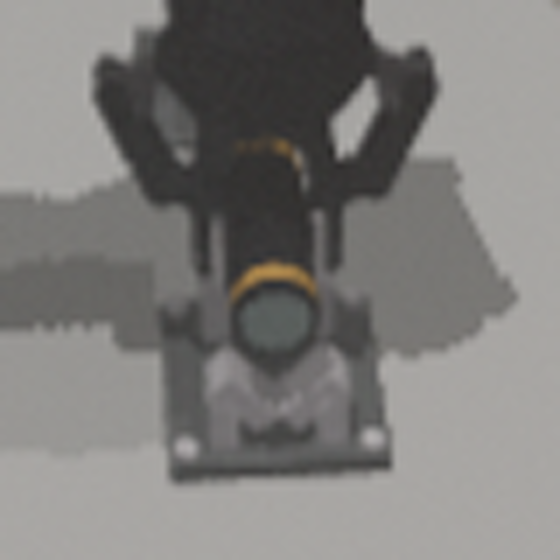

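The lens glass is at (275,322) in the crop, the notch at about (280,392), with the base screws symmetric about 279.5. So we're within about 1-2 mm across the groove. I'll descend slowly and let the forces guide it.

Request:
move_arm:
  rows:
    - [0,0,0.6,0,0,0,-1]
    - [0,0,0.6,0,0,0,-1]
    - [0,0,0.5,0,0,0,-1]
    - [0,0,0.3,0,0,0,-1]
    - [0,0,0.2,0,0,0,-1]
    - [0,0,0,0,0,0,-1]
    - [0,0,0.15,0,0,0,-1]
    - [0,0,0.15,0,0,0,-1]
    - [0,0,0,0,0,0,-1]
    - [0,0,0,0,0,0,-1]

```text
time: 15.17
tool_pos: [0.5699, 0.0445, 0.0548]
tool_rot: [0.0, 0.78, 0.626, 0.0]
contact_force: [-0.3, 1.0, -2.3]
gripper_width: 0.377
grasp_force: 59.6
```

Request:
move_arm:
  rows:
    - [0,0,0.1,0,0,0,-1]
    - [0,0,0.1,0,0,0,-1]
    - [0,0,0.1,0,0,0,-1]
    - [0,0,0,0,0,0,-1]
    - [0,0,0,0,0,0,-1]

```text
time: 15.58
tool_pos: [0.5702, 0.0445, 0.052]
tool_rot: [0.0, 0.78, 0.626, 0.0]
contact_force: [0.8, 0.8, -2.0]
gripper_width: 0.381
grasp_force: 59.7
```

Request:
move_arm:
  rows:
    - [0,0,0.08,0,0,0,-1]
    - [0,0,0.07,0,0,0,-1]
    - [0,0,0,0,0,0,-1]
    - [0,0,0,0,0,0,-1]

```text
time: 15.92
tool_pos: [0.5708, 0.0444, 0.0512]
tool_rot: [0.001, 0.78, 0.626, 0.001]
contact_force: [1.9, 0.0, 2.5]
gripper_width: 0.38
grasp_force: 59.9
```

Contact with the -x flank is pushing the lens toward +x. I'll shift slightly to +x and press a little more.

Request:
move_arm:
  rows:
    - [0,0.08,0,0,0,0,-1]
    - [0,0,0.05,0,0,0,-1]
    - [0,0,0.05,0,0,0,-1]
    - [0,0,0,0,0,0,-1]
    - [0,0,0,0,0,0,-1]

```text
time: 16.33
tool_pos: [0.5714, 0.0444, 0.0507]
tool_rot: [0.0, 0.78, 0.626, 0.0]
contact_force: [0.1, -1.4, 7.2]
gripper_width: 0.379
grasp_force: 60.4
```

Request:
move_arm:
  rows:
    - [0,0,0.05,0,0,0,-1]
    - [0,0,0.04,0,0,0,-1]
    - [0,0,0,0,0,0,-1]
    - [0,0,0,0,0,0,-1]
    - [0,0,0,0,0,0,-1]

```text
time: 16.75
tool_pos: [0.5714, 0.0443, 0.0506]
tool_rot: [0.0, 0.78, 0.626, 0.0]
contact_force: [-3.3, -0.5, 13.4]
gripper_width: 0.38
grasp_force: 60.9
```

Run:
```python
from h import *
from plant import manip
s=manip.state(); print(s["contact_force"],s["ft_torque"],s["tool_pos"],s["tool_rot"])
f=manip.grab_frame("side")
a=cv2.resize(f["img"][165:245,265:345],None,fx=6,fy=6,interpolation=cv2.INTER_CUBIC)
b=cv2.resize(f["img"][120:195,270:325],None,fx=5,fy=5,interpolation=cv2.INTER_CUBIC)
o=np.zeros((480,760,3),np.uint8);o[:,:480]=a;o[:375,485:760]=b;cv2.imwrite("pics/s6.png",o)
```

```text
[-3.33860475 -0.54599211 13.37219901] [-0.03647274  0.62560793 -0.10710326] [0.57139488 0.04434794 0.05063233] [2.81939053e-04 7.79960935e-01 6.25828089e-01 2.53743553e-04]
```

View pics/s6.png

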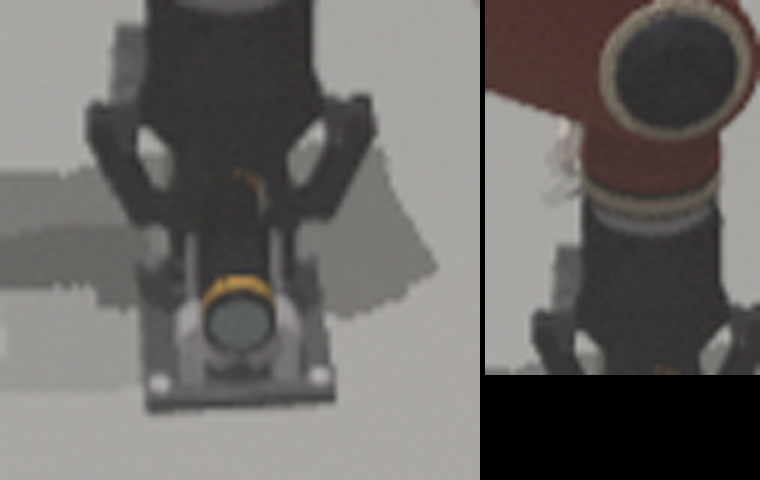

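The lens lies in the notch, with its front end at (240,320) in the crop, overhanging the front support slightly as it should. I'll trim the small lateral load and hold.

Request:
move_arm:
  rows:
    - [0,-0.03,0.01,0,0,0,-1]
    - [0,0,0,0,0,0,-1]
    - [0,0,0,0,0,0,-1]
    - [0,0,0,0,0,0,-1]
    - [0,0,0,0,0,0,-1]
    - [0,0,0,0,0,0,-1]

```text
time: 17.3
tool_pos: [0.5714, 0.0444, 0.0506]
tool_rot: [0.001, 0.78, 0.626, 0.0]
contact_force: [-2.4, -1.3, 12.1]
gripper_width: 0.379
grasp_force: 60.9
```

Request:
move_arm:
  rows:
    - [0,-0.02,0.02,0,0,0,-1]
    - [0,0,0,0,0,0,-1]
    - [0,0,0,0,0,0,-1]
    - [0,0,0,0,0,0,-1]

```text
time: 17.63
tool_pos: [0.5714, 0.0444, 0.0506]
tool_rot: [0.001, 0.78, 0.626, 0.001]
contact_force: [-3.3, -0.1, 12.5]
gripper_width: 0.384
grasp_force: 60.9
```

Run:
```python
from h import *
from plant import manip
f=load("side3"); a=np.radians(77.7); y=np.array([np.cos(a),np.sin(a)])
p=onz(f,304.6,218,.05)[:2]
q=[onz(f,265+(u+.5)/7-.5,165+(v+.5)/7-.5,.01)[:2] for u,v in((172,470),(390,458))]  # base front corners (side view)
m=sum(q)/2; print("lens front end rel. base front edge along groove mm (want 0)",1000*(p-m)@y, np.linalg.norm(q[0]-q[1]))
s=manip.state(); print(s["contact_force"],s["tool_pos"])
```

```text
lens front end rel. base front edge along groove mm (want 0) 8.05614094031014 0.08789667833006813
[-3.27838187 -0.14510012 12.52957439] [0.5713668  0.0443615  0.05058731]
```

```bash
python3 -c "
from plant import manip
print(manip.job_done())"
```

```text
the job is handed in; nothing more can be done
None
```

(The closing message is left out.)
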